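# Draw a bottle out on the sprung check slide and hold it at the gauge post

## Task

Stand the small white bottle upright on the round rubber pad of the check slide while the slide is still home, and let go of it. Then take the slide by its cross handle, draw it out steadily against its spring until the pointer on its edge is level with the gauge post, and finish there while still holding the handle, so that the bottle can be compared with the post. Do not tip the bottle, do not let the slide snap back, and leave the tin, the plug and the V-block where they are.

Things in the scene. Friction and masses are not known exactly. Their poses are not given: they have to be found in the camera images.
- bottle: The small bottle to be checked: off-white, round, 42 mm in diameter, 80 mm tall in all, with a tan cap, about 0.11 kg, standing upright on the bench. Its sides are straight up to about 45 mm; the shoulder and cap above are narrower. Origin: centre of its underside, z up its axis.
- bottle_center (a point): Centre of that bottle, 40 mm above its foot; z along its axis.
- bed: Fixed bed of the check slide: a flat grey-painted plate 360 mm long (x), 144 mm wide (y) and 12 mm thick, with guide rods and end blocks, on the bench. Origin: centre of its underside on the bench; its -x axis points along the slide's way out, toward the robot's side (its yaw varies), +y to its left.
- carriage (a joint): Travel of the spring-return carriage on the bed, in m: 0 is home (spring against the stop), it grows as the carriage is drawn along the bed's -x, to 0.115 at most. The spring always pulls it home: about 4 N at 0, 7 N at 0.05 and 9.5 N at 0.09; let go, it flies home. Carriage plate, bare aluminium: 165 x 90 mm, its top 44 mm above the bench.
- handle (a point): Middle of the carriage's handle, moving with the carriage: a round black bar 13 mm in diameter and 88 mm long, lying across the slide (along the bed's y), its axis 82 mm above the bench and 38 mm above the carriage plate, on two posts at its ends (62 mm free between them). The handle is 95 mm nearer the bed's -x end than the pad's centre. Axes as the bed's.
- pad (a point): Centre of the top of the round rubber pad on the carriage, 80 mm in diameter and 2 mm thick, its top 46 mm above the bench; moves with the carriage. Axes as the bed's.
- pointer (a point): Tip of the pointer, a dark tab 3 mm thick on the left (+y) edge of the carriage beside the pad's centre, 40 mm above the bench; moves with the carriage. Axes as the bed's.
- mark (a point): The mark: inner face of the gauge post, at the pointer's height, 40 mm above the bench. The post (8 mm rod on a dark clamp foot, 98 mm high over the foot's underside, with a short blade reaching over the carriage's edge) is fixed on the left edge of the bed, 50 to 85 mm out from the pointer's home place. Axes as the bed's: the pointer is level with the post when both have the same place along the bed's x.
- tin_center (a point): Bystander: a round grey tin, 63 mm in diameter and 60 mm high, loose on the bench; its centre.
- plug_center (a point): Bystander: a white cone-topped plug 40 mm in diameter and 46 mm high, loose on the bench; its centre.
- vblock_center (a point): Bystander: a black V-block 50 x 60 x 34 mm, loose on the bench; its centre.
Not all that is in view belongs to the job. Leave any blue or orange look-alike of the bottle alone.

How it is judged:
By the outcome, as a careful person would: the job done as asked, in the order asked, and still so for the second after the job is handed in, while the arm keeps its last pose, push and grip.
It also fails if it takes over 58 s, if anything falls off the work surface, if the arm or the gripper's body presses on something with over 40 N, if the wrist force passes 120 N, or if a joint passes its speed limit or range.

## Robot

A 6-joint arm with a two-finger parallel gripper is mounted at the origin on a cart in front of the work surface, level with it; the furniture and walls round the work are solid. World frame = base frame: x ahead of the robot, y to its left, z up, the work surface at z = 0. Lengths are in m, angles in rad, forces in N, time in s.
With the tool pointing down it reaches from about 0.35 to 0.875 m from the base axis. Payload 4.2 kg.
Tool frame: the origin (TCP) lies at the very end of the fingers, on their centre line; the grasp point (between the pads) lies 19 mm behind it; y points along the fingers, z is the direction in which the jaws open and shut, and the axes are right-handed (so a half turn about y gives the same grasp; the last joint's range is limited). The gripper opens to 87 mm and grips with 3 to 60 N. Pads are 19 mm wide; open, the fingers measure 117 mm over their backs; the gripper's body (75 mm by 190 mm) begins 51 mm behind the grasp point.
Start: joints at [-0.88, 0.385, 0.008, 0, -1.194, -0.259], TCP at [0.262, -0.568, 0.223] pointing down, gripper open.
Joint ranges: [-3.14, 3.14], [-1.21, 2.06], [-1.07, 1.41], [-3.16, 2.05], [-2.99, -0.16], [-3.1, 3.1]. Speed limits (rad/s): [2.79, 2.79, 3.14, 3.14, 3.14, 3.14].

## Interface

Orientations are given as [roll, pitch, yaw] about the fixed x, y, z axes, in that order (R = Rz(yaw) Ry(pitch) Rx(roll)).
In Python, from rig import robot, eoat, read_camera, recognise, silhouettes, readout gives the robot as it stands. The module is installed in compiled form; this text tells all that it offers. Calls block until the motion is done:
- robot.movep(position, orientation): joint-space move of the TCP to a pose.
- robot.line_to(position, orientation=None, speed=0.15, max_force=None): straight line of the TCP; orientation=None keeps the orientation; speed is the mean speed in m/s. With max_force (N) it stops when the force on the tool has changed by that much, and returns True; else False.
- robot.set_joints(angles): joint-space move.
- eoat.grip(opening, squeeze=None): opening from 0.0 (shut) to 1.0 (fully open); squeeze is the grip in N (None keeps the last); returns when the fingers have stopped.
- robot.wait(seconds).
- robot.ik(position, orientation): joint angles nearest the present ones, or None.
- read_camera(name): name is "scene" or "top" or "wrist"; returns a dict with "frame" (420x560x3 uint8, red, green, blue), "fovy" (degrees; the focal length in pixels is half the picture's height over the tangent of half this angle, whatever the lens; pixels are square), "cx", "cy" (the principal point, pixels), "k1" (the pictures are not rectified: a ray, as slopes to the right and down, at radius r is drawn at 1 + k1 r^2 times it, then the intrinsics apply), "pose" (4x4, takes a point from camera to world coordinates); the wrist camera has in their place "T_tool_cam" (4x4, takes a point from camera to tool coordinates, whose origin is the TCP and whose axes are the tool frame's). Camera axes: x right, y up, looking along -z (the intrinsics and any distortion apply to the point x, -y, -z); pixel columns grow to the right and rows downward; lengths in m; the calibration is good to about 2 mm. A picture is of the moment at which its call begins: read the wrist's pose just before it. There is no depth.
A pose or a line that the arm cannot do raises robot.IKError and nothing moves.
- robot.close_job(): hands the job in, once; it reports no verdict.
Trained networks look in a picture, given as the dict that the camera call returned (one of the last four; its "shot" number tells which), for a name from the list of things; names that differ only in an ending like _2 or _b are one class to them, and where a whole thing is asked for, a point or a joint stands for the part that bears it (a point fixed in the world has none). Each returns a list of dicts, best first, with "score" (0 to 1); they miss things now and then, are a little off and sometimes report something else, mostly with a low value. They report only what shows in the picture. A call takes as long as a camera call. They do not tell look-alikes from the thing itself.
- recognise(picture, name): "point" ([column, row] as shares, 0 to 1, of the picture: columns of its width, rows of its height, amid what is visible of it).
- silhouettes(picture, name): "pixels" (420x560 bool, what is visible of it) and "point" ([column, row] as shares, 0 to 1, of the picture: columns of its width, rows of its height, amid what is visible of it).
Readings, each from a call of its own:
- readout.get_clock(): time.
- readout.get_joint_pos(): joint angles.
- readout.get_qd(): joint speeds.
- readout.get_effort(): joint torques, N m.
- readout.get_eef_pos(): TCP position.
- readout.get_tcp_rot(): TCP orientation.
- readout.get_contact_force(): force on the tool from outside, world axes, zero at the start.
- readout.get_ft_torque(): the same for the moment, N m.
- readout.get_finger_gap(): opening from 0.0 (shut) to 1.0 (fully open).
Only numpy, scipy, OpenCV 4.12 (cv2) and the standard library are available. Lean on these libraries where they do the work, as an engineer would, in place of code of your own. Each camera call takes 0.05 s, during which the arm holds its last target.

## Working session

There is one attempt and no reset: what is moved stays moved. The work goes in short steps, each a Python script; the robot and the scene stay as the last script left them, time stands still between calls to the robot, and variables do not carry over. Pictures are saved under pics/ and viewed, and the job is handed in when it is done.

```bash
mkdir -p pics; ls; cat > h.py <<'E'
import numpy as np, cv2
from rig import robot, eoat, read_camera, recognise, silhouettes, readout
from scipy.spatial.transform import Rotation as R
def save(p,n): cv2.imwrite('pics/'+n,cv2.cvtColor(p['frame'],cv2.COLOR_RGB2BGR))
def K(p):
    f=210/np.tan(np.radians(p['fovy'])/2)
    return np.array([[f,0,p['cx']],[0,f,p['cy']],[0,0,1.]])
def D(p): return np.array([p['k1'],0,0,0,0.])
def ray(p,uv,pose=None):
    pose=p['pose'] if pose is None else pose
    pose=np.array(pose)
    q=cv2.undistortPoints(np.array([[uv]],float),K(p),D(p))[0,0]
    d=pose[:3,:3]@np.array([q[0],-q[1],-1.]); return pose[:3,3],d
def onz(p,uv,z,pose=None):
    o,d=ray(p,uv,pose); return o+d*(z-o[2])/d[2]
def proj(p,X,pose=None):
    pose=np.array(p['pose'] if pose is None else pose)
    c=(np.atleast_2d(X)-pose[:3,3])@pose[:3,:3]; c=c*[1,-1,-1]
    return cv2.projectPoints(c.reshape(-1,1,3),np.zeros(3),np.zeros(3),K(p),D(p))[0][:,0]
def px(d): return np.array(d['point'])*[560,420]
def toolpose():
    T=np.eye(4);T[:3,3]=readout.get_eef_pos();T[:3,:3]=R.from_euler('xyz',readout.get_tcp_rot()).as_matrix();return T
E
python3 - <<'E'
from h import *
for c in ['scene','top']:
    p=read_camera(c);save(p,c+'1.png');print(c,p['fovy'],p['cx'],p['cy'],p['k1'],np.round(p['pose'],3).tolist())
    for n in ['bottle','pad','handle','pointer','mark','carriage','bed','tin_center','plug_center','vblock_center']:
        try: print(n,[(np.round(px(d)).tolist(),round(d['score'],2)) for d in recognise(p,n)][:4])
        except Exception as e: print(n,e)
print(readout.get_clock(),readout.get_eef_pos(),readout.get_tcp_rot())
E
```

```text
pics
scene 50.40992897923351 279.2785307055658 210.74276002675572 0.009960734892701726 [[-0.787, 0.304, -0.537, -0.19], [-0.618, -0.381, 0.688, 0.943], [0.004, 0.873, 0.488, 0.75], [0.0, 0.0, 0.0, 1.0]]
bottle [([237.0, 285.0], 0.76), ([222.0, 269.0], 0.72)]
pad [([262.0, 219.0], 0.6)]
handle [([264.0, 217.0], 0.83)]
pointer [([266.0, 220.0], 0.63)]
mark [([239.0, 285.0], 0.67), ([305.0, 187.0], 0.66), ([254.0, 232.0], 0.65)]
carriage [([263.0, 219.0], 0.69), ([238.0, 285.0], 0.49)]
bed [([273.0, 230.0], 0.62)]
tin_center [([361.0, 193.0], 0.84)]
plug_center [([219.0, 247.0], 0.66)]
vblock_center [([305.0, 188.0], 0.77)]
top 54.68629695422549 278.49434313998216 207.47169744854904 -0.025334090388986524 [[-0.009, 0.986, -0.169, 0.373], [-0.999, -0.014, -0.031, -0.003], [-0.033, 0.169, 0.985, 1.158], [0.0, 0.0, 0.0, 1.0]]
bottle [([152.0, 276.0], 0.63), ([183.0, 256.0], 0.5), ([192.0, 223.0], 0.48)]
pad [([286.0, 190.0], 0.92)]
handle [([285.0, 188.0], 0.83)]
pointer [([286.0, 189.0], 0.91)]
mark [([260.0, 201.0], 0.57)]
carriage [([287.0, 190.0], 0.63)]
bed [([287.0, 206.0], 0.97), ([220.0, 195.0], 0.74)]
tin_center [([417.0, 240.0], 0.68), ([184.0, 255.0], 0.61)]
plug_center [([223.0, 194.0], 0.59)]
vblock_center []
1.1 [ 0.26156162 -0.56760638  0.22255309] [-1.57079263e+00  1.54535061e-05  4.31742825e-01]
```

```bash
python3 - <<'E'
import cv2
a=cv2.imread('pics/top1.png');cv2.imwrite('pics/top1b.png',cv2.resize(a[110:310,120:450],None,fx=2.4,fy=2.4,interpolation=cv2.INTER_CUBIC))
a=cv2.imread('pics/scene1.png');cv2.imwrite('pics/scene1b.png',cv2.resize(a[130:330,170:420],None,fx=3,fy=3,interpolation=cv2.INTER_CUBIC))
E
```

```text
(no output)
```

View pics/top1b.png

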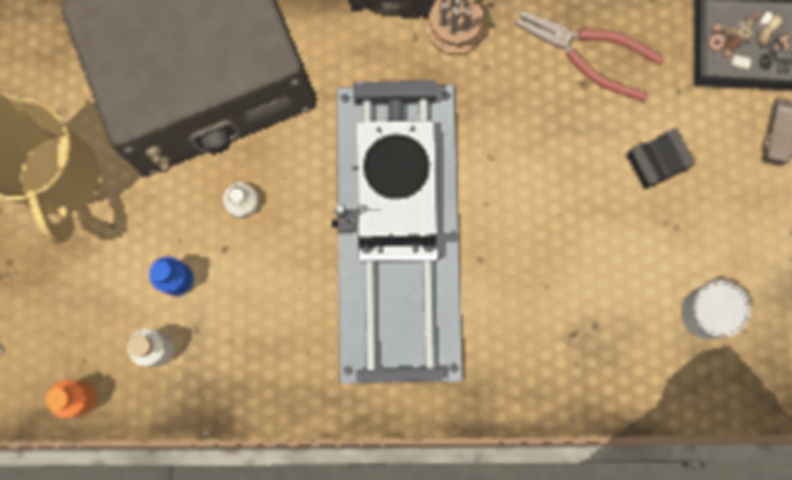

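View pics/scene1b.png

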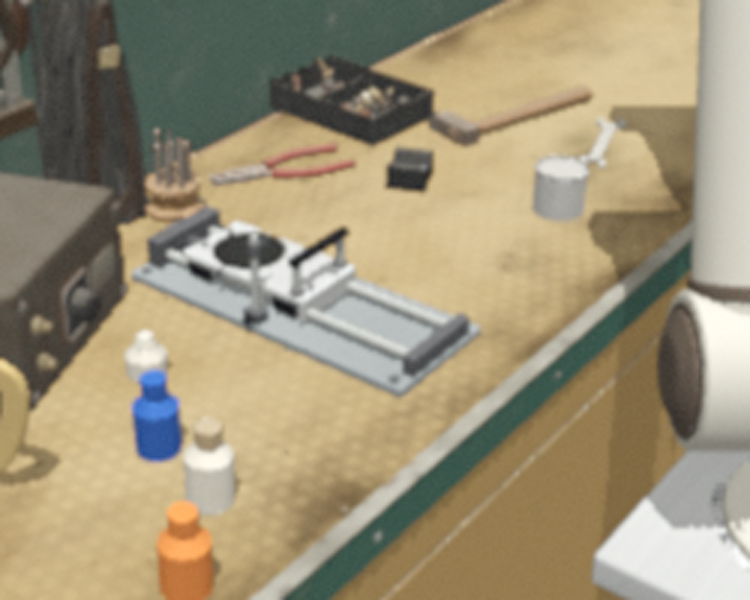

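View pics/top1.png

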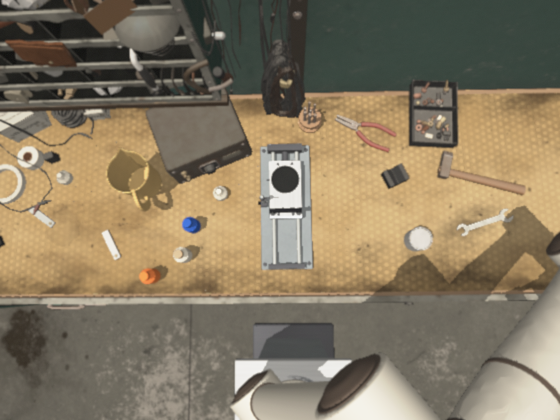

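The top picture shows the white bottle at about (181,253), the blue one at (191,225), the orange one at (149,276) and the plug at (221,193). The pad is at about (285,179), the handle at (286,211) and the gauge post foot at (263,201). I'll measure these next.

```bash
python3 - <<'E'
from h import *
t=read_camera('top');s=read_camera('scene')
cr=lambda u,v:(120+(u+.5)/2.4-.5,110+(v+.5)/2.4-.5)
cs=lambda u,v:(170+(u+.5)/3-.5,130+(v+.5)/3-.5)
print('cap top',onz(t,cr(140,341),.08), 'scene',onz(s,cs(209,424),.08))
print('scene foot front',onz(s,cs(210,511),0))
for n,u in dict(nl=(341,383),nr=(463,381),fl=(338,86),fr=(453,84)).items(): print(n,onz(t,cr(*u),.012))
for n,u in dict(nl=(400,392),nr=(478,330)).items(): print('s',n,onz(s,cs(*u),.012))
print('pad',onz(t,cr(397,166.5),.046),'s',onz(s,cs(250,250),.046))
print('handle',onz(t,cr(360,239),.082),onz(t,cr(437,241),.082),'s',onz(s,cs(294,263),.082),onz(s,cs(345,233),.082))
for p,nm in((t,'t'),(s,'s')):
  for n in ['bottle','tin_center','plug_center','bed','carriage']:
    for d in silhouettes(p,n):
        m=d['pixels'];ys,xs=np.nonzero(m);print(nm,n,round(d['score'],2),px(d).round(1),m.sum(),xs.min(),xs.max(),ys.min(),ys.max())
print(readout.get_clock())
E
```

```text
cap top [0.4423908  0.30051508 0.08      ] scene [0.43648775 0.30091869 0.08      ]
scene foot front [0.42826904 0.3132082  0.        ]
nl [0.39559117 0.08134865 0.012     ]
nr [ 0.3965533  -0.06060396  0.012     ]
fl [0.75637435 0.08443497 0.012     ]
fr [ 0.75618332 -0.056597    0.012     ]
s nl [0.39292885 0.08699995 0.012     ]
s nr [ 0.39346715 -0.04983713  0.012     ]
pad [0.64527583 0.01265994 0.046     ] s [0.64218667 0.01477101 0.046     ]
handle [0.55372714 0.05457332 0.082     ] [ 0.55024375 -0.03156287  0.082     ] s [0.54806904 0.05478214 0.082     ] [ 0.54619347 -0.02619877  0.082     ]
t bottle 0.74 [192.7 224.9] 224 182 200 217 232
t bottle 0.53 [183.9 254.4] 218 173 191 248 262
t tin_center 0.68 [415.6 240. ] 489 405 431 228 250
t plug_center 0.58 [221. 195.] 136 214 226 187 199
t bed 0.31 [394.4 174.5] 424 382 409 164 188
t carriage 0.89 [288.1 191.8] 1876 267 301 160 219
s bottle 0.97 [232.7 314.6] 521 223 240 298 331
s bottle 0.78 [240.2 284.8] 413 231 248 269 300
s bottle 0.64 [221.5 267.5] 378 214 229 253 282
s tin_center 0.85 [358.2 193.8] 363 348 365 181 203
s plug_center 0.74 [238.7 284.5] 439 231 248 269 300
s plug_center 0.68 [215.4 246.8] 142 212 225 241 255
s plug_center 0.39 [306.  184.7] 205 299 314 179 193
s bed 0.64 [273.3 229.3] 3163 215 328 199 261
s carriage 0.79 [263.8 218.9] 1011 231 288 204 236
1.7
```

```bash
python3 - <<'E'
from h import *
robot.movep([0.50,0.04,0.30],[-np.pi/2,0,np.pi/2]); print(readout.get_clock())
T=toolpose();p=read_camera('wrist');save(p,'w1.png')
np.savez('w1.npz',T=T,C=p['T_tool_cam']);print(np.round(p['T_tool_cam'],3).tolist(),p['fovy'],p['cx'],p['cy'],p['k1'],T.round(3).tolist())
E
```

```text
4.0417
[[-0.0, -0.952, -0.306, -0.083], [0.0, 0.306, -0.952, -0.162], [1.0, -0.0, 0.0, -0.0], [0.0, 0.0, 0.0, 1.0]] 71.685906284872 278.80777139991005 210.64362980060986 0.01970700834925987 [[0.001, -0.0, -1.0, 0.5], [1.0, -0.0, 0.001, 0.039], [-0.0, -1.0, 0.0, 0.3], [0.0, 0.0, 0.0, 1.0]]
```

View pics/w1.png

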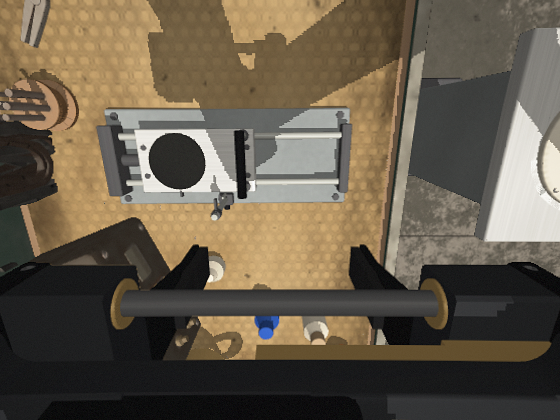

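The wrist view shows the whole slide: pad at (177,161), handle at (240,165), post at about (220,205), bottle at (316,328).

```bash
python3 - <<'E'
import cv2
a=cv2.imread('pics/w1.png');cv2.imwrite('pics/w1b.png',cv2.resize(a[95:235,95:285],None,fx=4,fy=4,interpolation=cv2.INTER_CUBIC))
E
```

```text
(no output)
```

View pics/w1b.png

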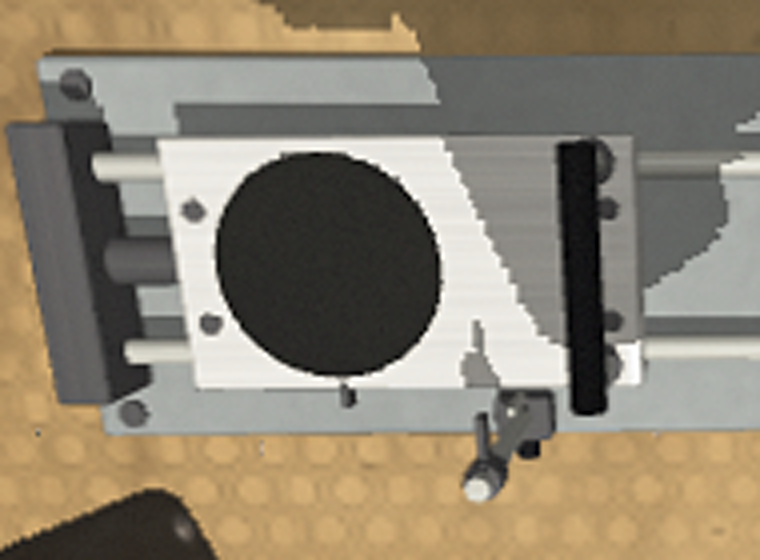

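```bash
python3 - <<'E'
from h import *
z=np.load('w1.npz');T=z['T'];P=T@z['C']
p=read_camera('wrist')  # intrinsics only
c=lambda u,v:(95+(u+.5)/4-.5,95+(v+.5)/4-.5)
o=lambda uv,h:onz(p,uv,h,P).round(4)
print('pad',o(c(328,264),.046))
print('handle ends',o(c(578,143),.082),o(c(589,413),.082))
print('pointer',o(c(348,397),.040))
print('bed corners fl,fr',o(c(105,433),.012),o(c(40,58),.012))
for h in (.098,.104,.11): print('posttop',h,o(c(479,490),h))
print('blade end/near', o(c(482,415),.1),o(c(482,415),.11))
print('carriage corners',o(c(158,139),.044),o(c(196,387),.044),o(c(640,385),.044),o(c(633,136),.044))
print('foot center',o(c(528,415),.03))
for n in ['bottle']:
    for d in silhouettes(p,n):
        m=d['pixels'];ys,xs=np.nonzero(m);print(n,round(d['score'],2),px(d).round(1),m.sum(),xs.min(),xs.max(),ys.min(),ys.max())
print('cap',o((318,338),.08), 'blue',o((265,332),.08))
for y in np.linspace(.08,.1,3):pass
X=[[.5975,.08,h] for h in (.02,.04,.06,.08,.11)]
print(((proj(p,X,P)-95)*4).round())
# top cam post
t=read_camera('top'); save(t,'top2.png')
E
```

```text
pad [0.6454 0.0148 0.046 ]
handle ends [ 0.5502 -0.0282  0.082 ] [0.5503 0.0598 0.082 ]
pointer [0.6455 0.0651 0.04  ]
bed corners fl,fr [0.7535 0.0872 0.012 ] [ 0.7528 -0.0544  0.012 ]
posttop 0.098 [0.5856 0.0818 0.098 ]
posttop 0.104 [0.5842 0.0798 0.104 ]
posttop 0.11 [0.5828 0.0777 0.11  ]
blade end/near [0.5824 0.0556 0.1   ] [0.5802 0.0528 0.11  ]
carriage corners [ 0.6996 -0.0276  0.044 ] [0.6994 0.0602 0.044 ] [0.536  0.0595 0.044 ] [ 0.5361 -0.029   0.044 ]
foot center [0.5806 0.0748 0.03  ]
bottle 0.95 [262.7 322. ] 434 254 278 316 339
bottle 0.64 [313.8 329.5] 630 302 326 316 344
cap [0.4378 0.2926 0.08  ] blue [0.5224 0.281  0.08  ]
[[489. 420.]
 [478. 434.]
 [466. 449.]
 [454. 466.]
 [432. 495.]]
```

```bash
python3 - <<'E'
from h import *
psi=np.radians(-35)
xt=np.array([np.cos(psi),np.sin(psi),0])
pos=np.array([.44,.30,.20])-0.06*xt
robot.movep(pos,[-np.pi/2,0,psi]); print(readout.get_clock())
T=toolpose();p=read_camera('wrist');save(p,'w2.png')
P=T@p['T_tool_cam']
np.savez('w2.npz',T=T,P=P)
for d in silhouettes(p,'bottle'):
    m=d['pixels'];ys,xs=np.nonzero(m);print(round(d['score'],2),px(d).round(1),m.sum(),xs.min(),xs.max(),ys.min(),ys.max())
print(proj(p,[[.44,.3,0],[.44,.3,.08],[.4378,.2926,.08]],P))
E
```

```text
7.1667
0.95 [317.2 154.8] 1309 297 337 136 177
0.79 [304.2 283. ] 689 286 316 269 327
[[277.88342408 230.98393656]
 [277.70113082 258.60179561]
 [270.91717466 260.64927582]]
```

View pics/w2.png

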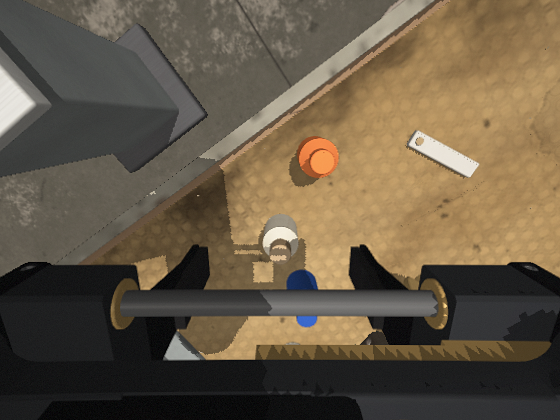

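```bash
python3 - <<'E'
import cv2
a=cv2.imread('pics/w2.png');cv2.imwrite('pics/w2b.png',cv2.resize(a[200:290,230:340],None,fx=6,fy=6,interpolation=cv2.INTER_CUBIC))
E
```

```text
(no output)
```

View pics/w2b.png

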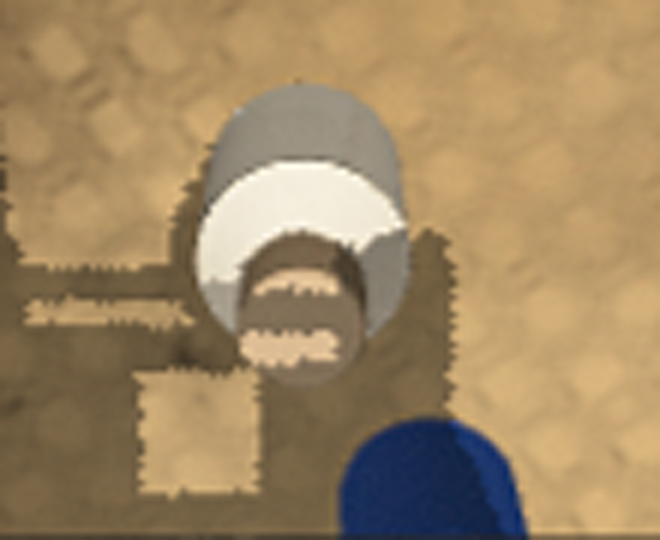

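```bash
python3 - <<'E'
from h import *
P=np.load('w2.npz')['P'];p=read_camera('wrist');c=lambda u,v:(230+(u+.5)/6-.5,200+(v+.5)/6-.5)
print(onz(p,c(302,325),.08,P),onz(p,c(302,265),.045,P))
print('foot edge far',onz(p,c(302,84),.0,P))
psi=np.radians(-35); xt=np.array([np.cos(psi),np.sin(psi),0]);print(xt)
print(onz(p,(322,161),.08,P),onz(p,(319,158),.045,P))
E
```

```text
[0.43665349 0.30524822 0.08      ] [0.44010285 0.3030182  0.045     ]
foot edge far [0.42144163 0.31628872 0.        ]
[ 0.81915204 -0.57357644  0.        ]
[0.37896987 0.3951747  0.08      ] [0.38141783 0.39565377 0.045     ]
```

```bash
python3 - <<'E'
from h import *
psi=np.radians(-35);o=[-np.pi/2,0,psi]
robot.line_to([.439,.3025,.13],o,speed=.2)
print(robot.line_to([.439,.3025,.015],speed=.1,max_force=15), readout.get_contact_force())
eoat.grip(0.0,squeeze=18);print(readout.get_finger_gap()*87,readout.get_eef_pos(),readout.get_contact_force())
robot.line_to([.439,.3025,.20],speed=.12);print(readout.get_finger_gap()*87,readout.get_clock())
print(readout.get_contact_force())
T=toolpose();p=read_camera('wrist');save(p,'w3.png');s=read_camera('scene');save(s,'s3.png')
E
```

```text
Traceback (most recent call last):
rig.IKError: the arm cannot follow that straight line within its joint ranges
```

```bash
python3 - <<'E'
from h import *
print(np.round(readout.get_joint_pos(),2))
for deg in (-35,145,-20,160,-50,130):
  for pos in ([.439,.3025,.2],[.439,.3025,.13],[.439,.3025,.015],[.645,.015,.2],[.645,.015,.065]):
    q=robot.ik(pos,[-np.pi/2,0,np.radians(deg)]);print(deg,pos,None if q is None else np.round(q,2))
E
```

```text
[ 1.02  0.22 -0.29  0.   -1.06  3.08]
-35 [0.439, 0.3025, 0.2] [ 0.91  0.25 -0.25  0.   -1.07 -3.09]
-35 [0.439, 0.3025, 0.13] [ 0.91  0.32 -0.35  0.   -0.9  -3.09]
-35 [0.439, 0.3025, 0.015] [ 0.91  0.48 -0.46 -0.   -0.63 -3.09]
-35 [0.645, 0.015, 0.2] [ 0.27  0.43  0.03 -0.   -1.16 -2.46]
-35 [0.645, 0.015, 0.065] [ 0.27  0.56 -0.13 -0.   -0.88 -2.46]
145 [0.439, 0.3025, 0.2] [ 0.91  0.25 -0.25  0.   -1.07  0.05]
145 [0.439, 0.3025, 0.13] [ 0.91  0.32 -0.35  0.   -0.9   0.05]
145 [0.439, 0.3025, 0.015] [ 0.91  0.48 -0.46  0.   -0.63  0.05]
145 [0.645, 0.015, 0.2] [ 0.27  0.43  0.03  0.   -1.16  0.69]
145 [0.645, 0.015, 0.065] [ 0.27  0.56 -0.13  0.   -0.88  0.69]
-20 [0.439, 0.3025, 0.2] [ 0.91  0.25 -0.25  0.   -1.07 -2.83]
-20 [0.439, 0.3025, 0.13] [ 0.91  0.32 -0.35 -0.   -0.9  -2.83]
-20 [0.439, 0.3025, 0.015] [ 0.91  0.48 -0.46 -0.   -0.63 -2.83]
-20 [0.645, 0.015, 0.2] [ 0.27  0.43  0.03 -0.   -1.16 -2.19]
-20 [0.645, 0.015, 0.065] [ 0.27  0.56 -0.13 -0.   -0.88 -2.19]
160 [0.439, 0.3025, 0.2] [ 0.91  0.25 -0.25  0.   -1.07  0.31]
160 [0.439, 0.3025, 0.13] [ 0.91  0.32 -0.35  0.   -0.9   0.31]
160 [0.439, 0.3025, 0.015] [ 0.91  0.48 -0.46  0.   -0.63  0.31]
160 [0.645, 0.015, 0.2] [ 0.27  0.43  0.03  0.   -1.16  0.95]
160 [0.645, 0.015, 0.065] [ 0.27  0.56 -0.13  0.   -0.88  0.95]
-50 [0.439, 0.3025, 0.2] [ 0.91  0.25 -0.25  0.   -1.07  2.93]
-50 [0.439, 0.3025, 0.13] [ 0.91  0.32 -0.35  0.   -0.9   2.93]
-50 [0.439, 0.3025, 0.015] [ 0.91  0.48 -0.46 -0.   -0.63  2.93]
-50 [0.645, 0.015, 0.2] [ 0.27  0.43  0.03 -0.   -1.16 -2.72]
-50 [0.645, 0.015, 0.065] [ 0.27  0.56 -0.13 -0.   -0.88 -2.72]
130 [0.439, 0.3025, 0.2] [ 0.91  0.25 -0.25  0.   -1.07 -0.21]
130 [0.439, 0.3025, 0.13] [ 0.91  0.32 -0.35  0.   -0.9  -0.21]
130 [0.439, 0.3025, 0.015] [ 0.91  0.48 -0.46  0.   -0.63 -0.21]
130 [0.645, 0.015, 0.2] [ 0.27  0.43  0.03  0.   -1.16  0.42]
130 [0.645, 0.015, 0.065] [ 0.27  0.56 -0.13  0.   -0.88  0.42]
```

```bash
python3 - <<'E'
from h import *
psi=np.radians(145);o=[-np.pi/2,0,psi]
robot.movep([.439,.3025,.15],o)
print(robot.line_to([.439,.3025,.015],speed=.1,max_force=15), readout.get_contact_force())
eoat.grip(0.0,squeeze=18);print(readout.get_finger_gap()*87,readout.get_eef_pos(),readout.get_contact_force())
robot.line_to([.439,.3025,.20],speed=.12);print(readout.get_finger_gap()*87,readout.get_clock())
print(readout.get_contact_force())
T=toolpose();p=read_camera('wrist');save(p,'w3.png');s=read_camera('scene');save(s,'s3.png')
E
```

```text
False [ 0.9822965  -0.08183462  0.29577274]
41.127153156087935 [0.43903185 0.30254668 0.01500577] [0.00968215 0.31809    0.84636937]
40.76878507946178 13.9
[-0.15614631  0.75764964 -0.92007127]
```

View pics/w3.png

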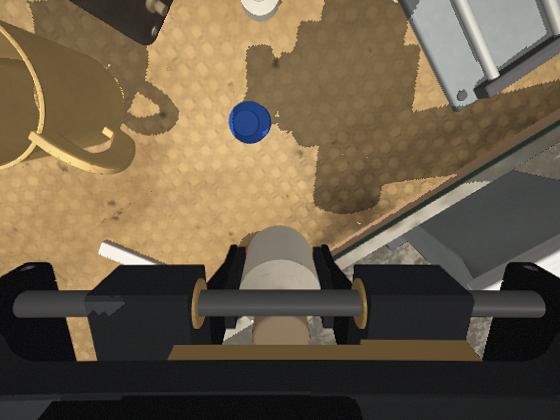

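View pics/s3.png

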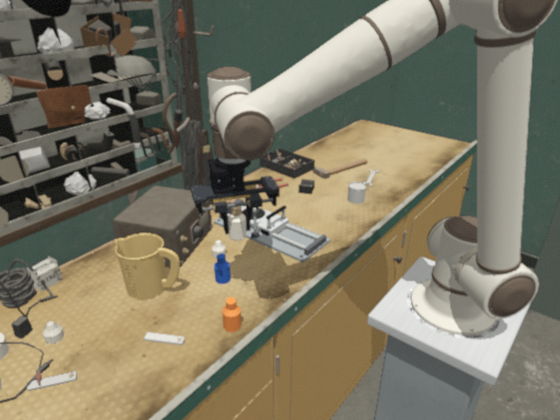

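```bash
python3 - <<'E'
from h import *
T=toolpose();p=read_camera('wrist');P=T@p['T_tool_cam']
xt=T[:3,0]
e=onz(p,(278.5,226),.185,P);print(e, e+xt*.021, T[:3,3])
psi=np.radians(145);o=[-np.pi/2,0,psi]
robot.movep([.645,.0145,.20],o);print(readout.get_clock(),readout.get_contact_force())
T=toolpose();p=read_camera('wrist');save(p,'w4.png');P=T@p['T_tool_cam'];np.savez('w4.npz',T=T,P=P)
t=read_camera('scene');save(t,'s4.png')
E
```

```text
[0.45334886 0.29362215 0.185     ] [0.43614749 0.30566844 0.18500369] [0.43878673 0.30226506 0.19931726]
15.3833 [-0.21603616 -0.16370626 -0.82323134]
```

View pics/w4.png

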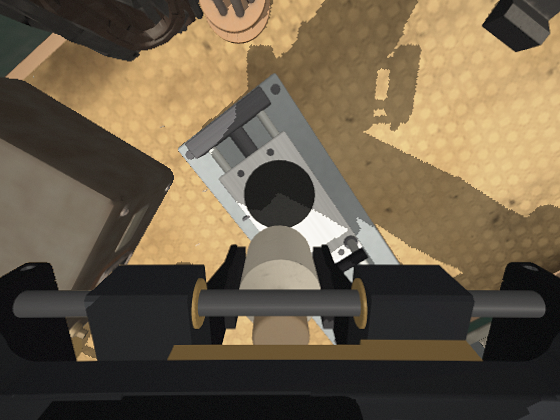

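View pics/s4.png

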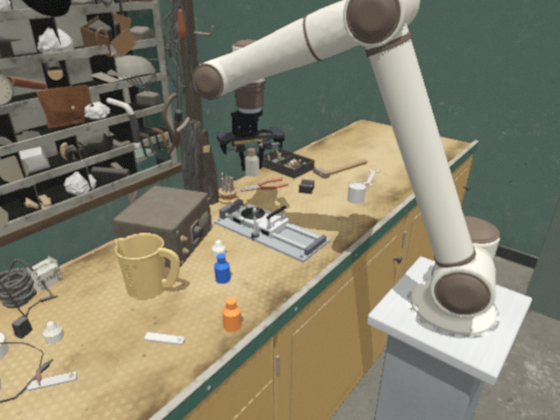

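```bash
python3 - <<'E'
from h import *
P=np.load('w4.npz')['P'];p=read_camera('wrist');print('pad',onz(p,(279.5,194),.046,P))
x,y=.647,.0125
robot.line_to([x,y,.072],speed=.12)
robot.wait(.2);f0=np.array(readout.get_contact_force())
print(robot.line_to([x,y,.058],speed=.02,max_force=3),readout.get_eef_pos(),np.array(readout.get_contact_force())-f0)
t=read_camera('top');save(t,'t5.png');s=read_camera('scene');save(s,'s5.png');p=read_camera('wrist');save(p,'w5.png')
import cv2
a=cv2.cvtColor(s['frame'],4)[170:250,200:320];cv2.imwrite('pics/s5b.png',cv2.resize(a,None,fx=6,fy=6,interpolation=2))
print(readout.get_clock())
E
```

```text
pad [0.6467555  0.01461987 0.046     ]
True [0.64691207 0.01253351 0.06090986] [-1.01764555  1.59622525  5.04063761]
17.6583
```

View pics/s5b.png

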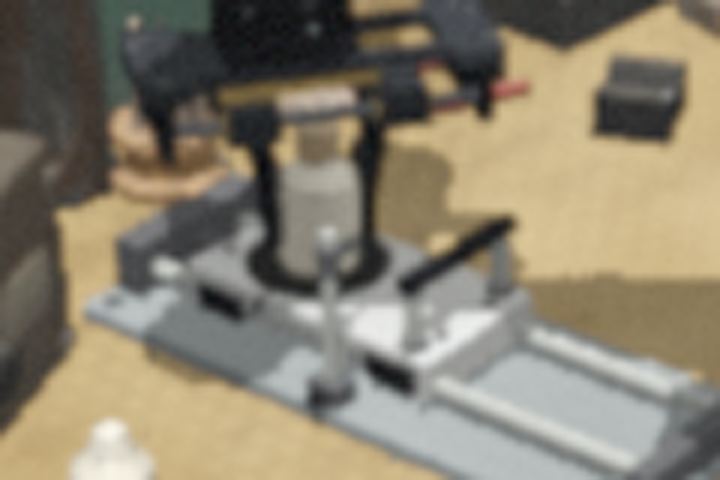

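View pics/w5.png

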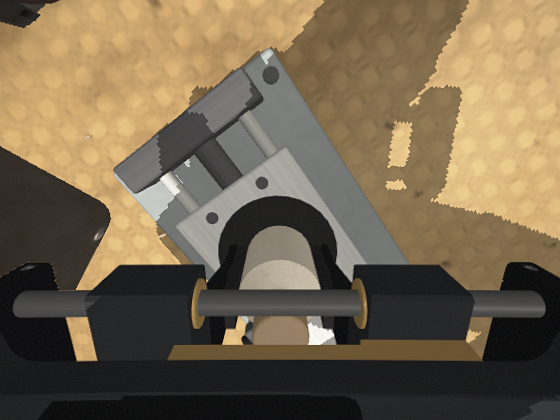

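The bottle is standing inside the pad, with contact at the expected height. I'll release it and check.

```bash
python3 - <<'E'
from h import *
eoat.grip(0.85);robot.wait(.2);print(readout.get_finger_gap(),readout.get_contact_force())
robot.line_to([.647,.0125,.22],speed=.12)
psi=np.pi/2
robot.movep([.53,.015,.28],[-np.pi/2,0,psi])
T=toolpose();p=read_camera('wrist');save(p,'w6.png');P=T@p['T_tool_cam'];np.savez('w6.npz',T=T,P=P)
s=read_camera('scene');a=cv2.cvtColor(s['frame'],4)[170:250,200:320];cv2.imwrite('pics/s6b.png',cv2.resize(a,None,fx=6,fy=6,interpolation=2))
print(readout.get_clock())
E
```

```text
0.8478296531077125 [ 0.15809078 -0.74139299 -0.76983068]
21.2583
```

View pics/s6b.png

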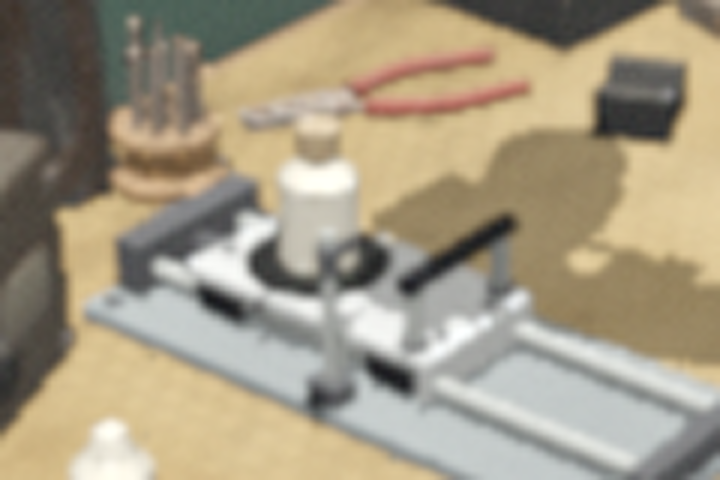

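View pics/w6.png

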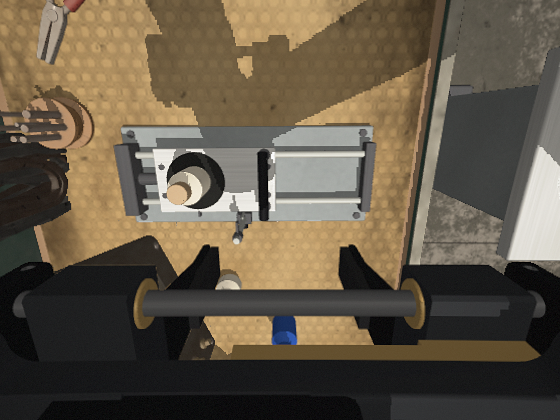

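The bottle stands upright on the pad, cap at (178,193). The handle is at (264,185). I'll zoom in for the post and pointer.

```bash
python3 - <<'E'
import cv2
a=cv2.imread('pics/w6.png');cv2.imwrite('pics/w6b.png',cv2.resize(a[135:255,140:290],None,fx=5,fy=5,interpolation=cv2.INTER_CUBIC))
E
```

```text
(no output)
```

View pics/w6b.png

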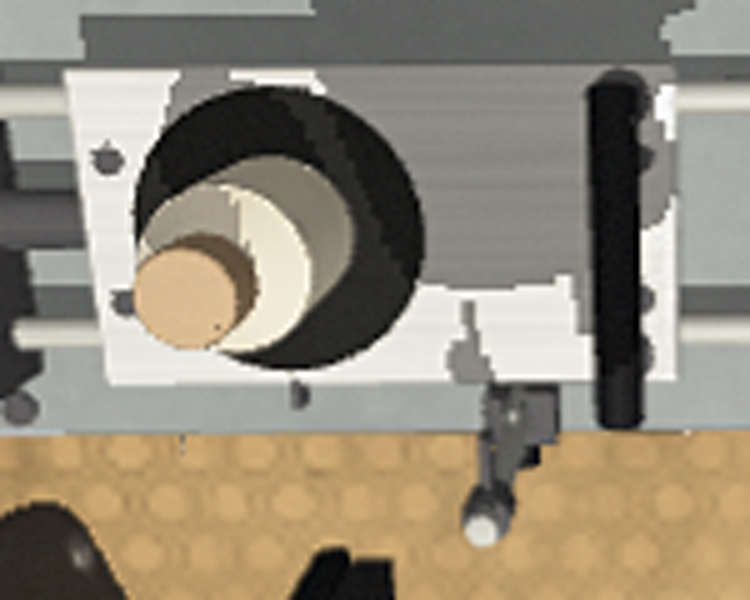

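```bash
python3 - <<'E'
from h import *
P=np.load('w6.npz')['P'];p=read_camera('wrist');c=lambda u,v:(140+(u+.5)/5-.5,135+(v+.5)/5-.5)
o=lambda u,v,h:onz(p,c(u,v),h,P).round(4)
print('pad',o(280,227,.046),'cap',o(187,297,.126),'shoulder',o(228,266,.091))
print('pointer',o(299,396,.04),'post top',o(482,530,.110),o(482,530,.098))
print('handle',o(615,83,.082),o(620,428,.082))
print('post low',((proj(p,[[x,.079,h] for x in (.581,.583,.585) for h in (.03,.04,.06,.11)],P)+.5-[140,135])*5).round())
# top camera estimates of post tip
t=read_camera('top');s=read_camera('scene')
print('t',((proj(t,[[.583,.079,.11]])+.5-[120,110])*2.4).round(),'s',((proj(s,[[.583,.079,.11],[.583,.079,.098]])+.5-[200,170])*6).round())
E
```

```text
pad [0.6453 0.0144 0.046 ] cap [0.6442 0.0137 0.126 ] shoulder [0.6459 0.0148 0.091 ]
pointer [0.6458 0.0656 0.04  ] post top [0.5833 0.0773 0.11  ] [0.5852 0.0825 0.098 ]
handle [ 0.5502 -0.0289  0.082 ] [0.5503 0.0604 0.082 ]
post low [[528. 428.]
 [524. 440.]
 [516. 464.]
 [492. 537.]
 [521. 428.]
 [517. 440.]
 [509. 464.]
 [484. 537.]
 [514. 428.]
 [510. 440.]
 [502. 464.]
 [476. 537.]]
t [[337. 209.]] s [[323. 235.]
 [323. 256.]]
```

```bash
cat >> h.py <<'E'
a=np.radians(10);d=np.array([np.sin(a),0,-np.cos(a)])
Rm=np.column_stack([[0,-1,0],d,np.cross([0,-1,0],d)])
HO=R.from_matrix(Rm).as_euler('xyz').tolist()
H0=np.array([.5502,.0157,.082])
def tcp(tr,dz=0,g=.019): return (H0+[-tr,-tr*.005,dz]+d*g).tolist()
E
python3 - <<'E'
from h import *
print(np.round(readout.get_joint_pos(),2),HO)
for tr,dz in((0,.15),(0,.0),(.06,0),(.09,0)): print(np.round(robot.ik(tcp(tr,dz),HO),2),tcp(tr,dz))
eoat.grip(.55)
robot.movep(tcp(0,.13),HO)
robot.line_to(tcp(0,.06),speed=.12)
T=toolpose();p=read_camera('wrist');save(p,'w7.png');P=T@p['T_tool_cam'];np.savez('w7.npz',T=T,P=P)
print(readout.get_clock())
E
```

```text
[ 0.33  0.19 -0.13 -0.   -1.26 -0.33] [-1.3962634015954636, 0.0, -1.5707963267948966]
[ 0.36  0.18 -0.34  0.08 -0.88  2.74] [0.5534993153756717, 0.0157, 0.21328865269276803]
[ 0.35  0.37 -0.55  0.13 -0.49  2.68] [0.5534993153756717, 0.0157, 0.06328865269276805]
[ 0.4   0.28 -0.71  0.16 -0.43  2.6 ] [0.4934993153756717, 0.015399999999999999, 0.06328865269276805]
[ 0.43  0.24 -0.78  0.19 -0.4   2.54] [0.46349931537567174, 0.015249999999999998, 0.06328865269276805]
25.5417
```

View pics/w7.png

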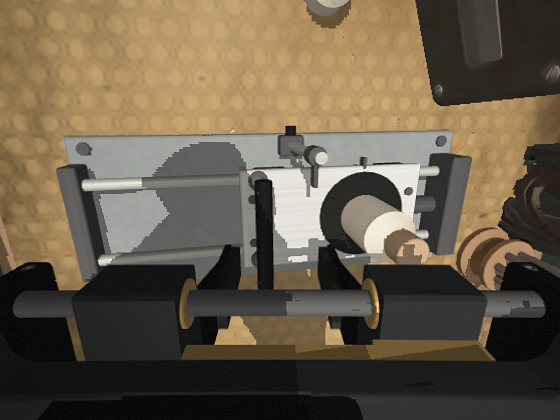

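The view shows the pointer at (363,160), the post top at (320,157) and the handle at (264,230) between the fingers.

```bash
python3 - <<'E'
from h import *
P=np.load('w7.npz')['P'];p=read_camera('wrist')
o=lambda u,v,h:onz(p,(u,v),h,P).round(4)
print('handle',o(264,186,.082),o(264.5,230,.082),o(264,182,.082),'pointer',o(363,159,.04),'posttop',o(320.5,157,.11),'cap',o(410,250,.126))
E
```

```text
handle [0.5512 0.0549 0.082 ] [0.551  0.0212 0.082 ] [0.5512 0.0578 0.082 ] pointer [0.6454 0.0662 0.04  ] posttop [0.583  0.0782 0.11  ] cap [0.642  0.0179 0.126 ]
```

```bash
python3 - <<'E'
from h import *
print(robot.line_to(tcp(0,0),speed=.08,max_force=12),readout.get_contact_force())
eoat.grip(0.0,squeeze=40);print(readout.get_finger_gap()*87,readout.get_contact_force(),readout.get_eef_pos())
T=toolpose();p=read_camera('wrist');save(p,'w8.png');P=T@p['T_tool_cam'];np.savez('w8.npz',T=T,P=P)
print(readout.get_clock())
E
```

```text
False [ 0.53798003 -0.01987341  0.24891847]
11.594000631329038 [ 0.53700302 -0.99464811  0.25297907] [0.55377266 0.01572644 0.0634199 ]
27.2583
```

View pics/w8.png

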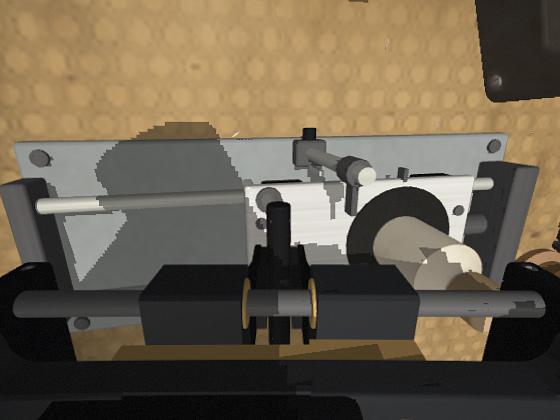

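```bash
python3 - <<'E'
from h import *
robot.line_to(tcp(.057),speed=.025);robot.wait(.2)
print(readout.get_contact_force(),readout.get_eef_pos(),readout.get_finger_gap()*87)
T=toolpose();p=read_camera('wrist');save(p,'w9.png');P=T@p['T_tool_cam'];np.savez('w9.npz',T=T,P=P)
a=cv2.cvtColor(p['frame'],4)[110:230,260:440];cv2.imwrite('pics/w9b.png',cv2.resize(a,None,fx=4.4,fy=4.4,interpolation=2))
s=read_camera('scene');a=cv2.cvtColor(s['frame'],4)[170:250,200:320];cv2.imwrite('pics/s9b.png',cv2.resize(a,None,fx=6,fy=6,interpolation=2))
print(readout.get_clock())
E
```

```text
[ 7.1211927  -4.57723419 -5.64517694] [0.49793524 0.01543525 0.06344609] 11.557058918312011
29.9917
```

View pics/w9b.png

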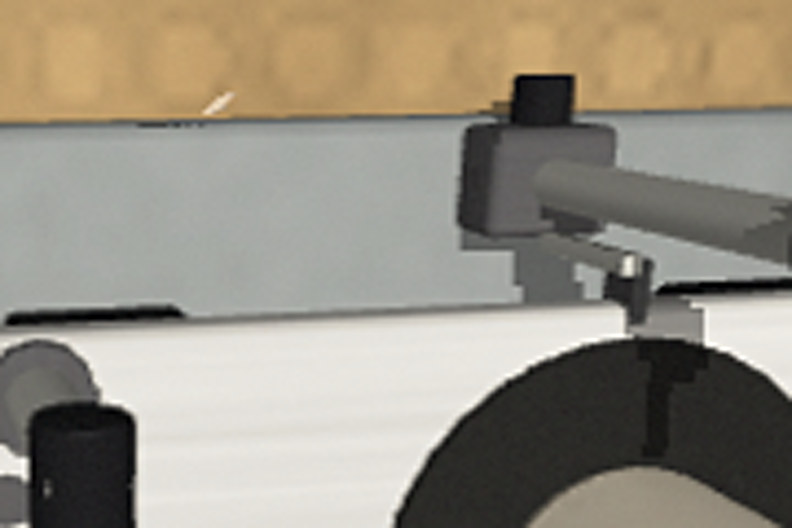

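View pics/s9b.png

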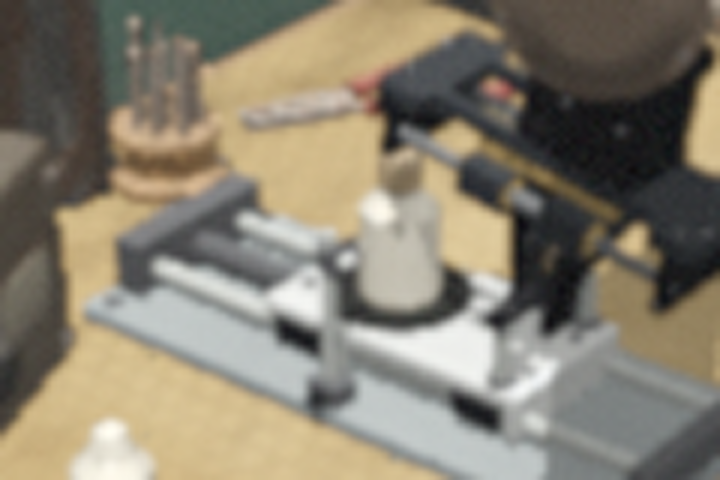

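View pics/w9.png

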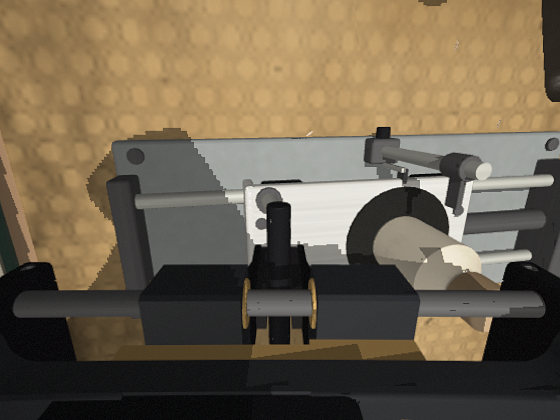

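```bash
python3 - <<'E'
from h import *
P=np.load('w9.npz')['P'];p=read_camera('wrist')
c=lambda u,v:(260+(u+.5)/4.4-.5,110+(v+.5)/4.4-.5)
o=lambda u,v,h:onz(p,c(u,v),h,P).round(4)
print('pointer tip',o(628,262,.04),o(628,275,.04))
print('posttop',onz(p,(483,170.5),.11,P))
for y in (.075,.079,.083):
  X=[[.583,y,h] for h in (.03,.04,.06,.08,.11)]
  print(y,((proj(p,X,P)+.5-[260,110])*4.4).round().tolist())
print('foot',o(537,180,.034),o(463,128,.034),o(615,128,.034))
E
```

```text
pointer tip [0.5895 0.0667 0.04  ] [0.5898 0.0646 0.04  ]
posttop [0.58349186 0.07784173 0.11      ]
0.075 [[563.0, 203.0], [597.0, 210.0], [676.0, 228.0], [774.0, 251.0], [973.0, 296.0]]
0.079 [[566.0, 177.0], [600.0, 184.0], [680.0, 200.0], [779.0, 219.0], [982.0, 257.0]]
0.083 [[569.0, 152.0], [604.0, 158.0], [684.0, 170.0], [785.0, 186.0], [990.0, 218.0]]
foot [0.5759 0.0791 0.034 ] [0.5627 0.0872 0.034 ] [0.5881 0.0868 0.034 ]
```

```bash
python3 - <<'E'
from h import *
robot.line_to(tcp(.0634),speed=.02);robot.wait(.3)
print(readout.get_contact_force(),readout.get_eef_pos(),readout.get_finger_gap()*87)
T=toolpose();p=read_camera('wrist');save(p,'w10.png');P=T@p['T_tool_cam'];np.savez('w10.npz',T=T,P=P)
a=cv2.cvtColor(p['frame'],4)[110:230,330:510];cv2.imwrite('pics/w10b.png',cv2.resize(a,None,fx=4.4,fy=4.4,interpolation=2))
t=read_camera('top');save(t,'t10.png');a=cv2.cvtColor(t['frame'],4)[140:270,240:330];cv2.imwrite('pics/t10b.png',cv2.resize(a,None,fx=4.5,fy=4.5,interpolation=2))
s=read_camera('scene');save(s,'s10.png')
print(readout.get_clock())
E
```

```text
[ 7.25486148 -5.02546186 -5.37173425] [0.4914486  0.01538282 0.06343102] 12.007913680556788
30.9583
```

View pics/w10b.png

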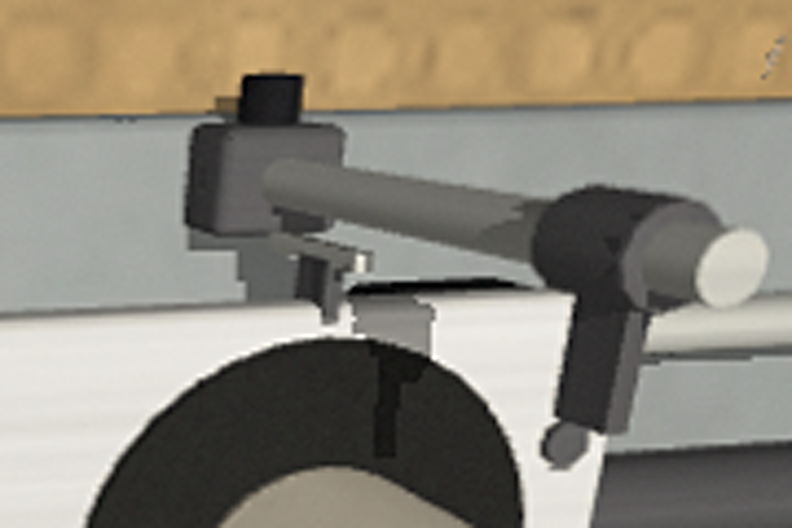

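View pics/t10b.png

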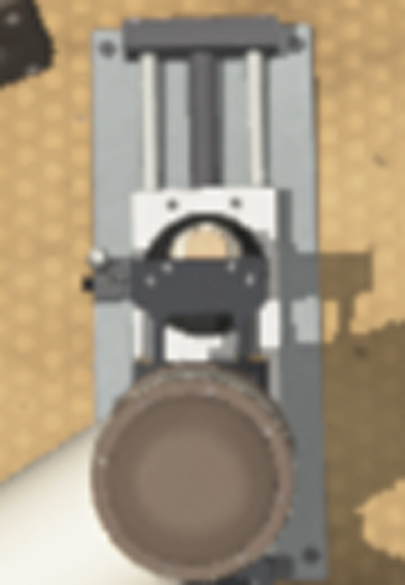

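```bash
python3 - <<'E'
import cv2,numpy as np
z=lambda n,x,y:cv2.resize(cv2.imread(f'pics/{n}.png')[y:y+55,x:x+98],None,fx=8,fy=5.4*8/5.4,interpolation=0)
z8=lambda n,x,y,w,h:cv2.resize(cv2.imread(f'pics/{n}.png')[y:y+h,x:x+w],(w*8,h*8),interpolation=cv2.INTER_NEAREST)
cv2.imwrite('pics/z8.png',np.vstack([z8('w8',330,130,98,36+30)]))
cv2.imwrite('pics/z10.png',z8('w10',360,130,98,66))
cv2.imwrite('pics/z9.png',z8('w9',350,130,98,66))
E
```

```text
(no output)
```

View pics/z8.png

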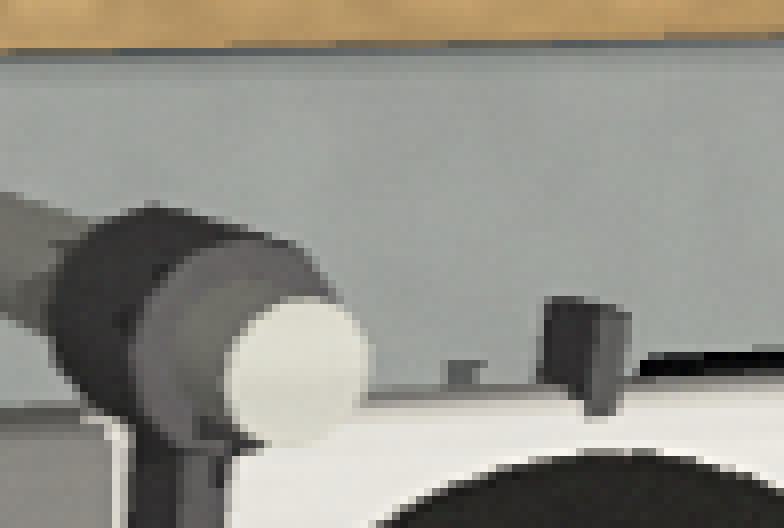

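View pics/z9.png

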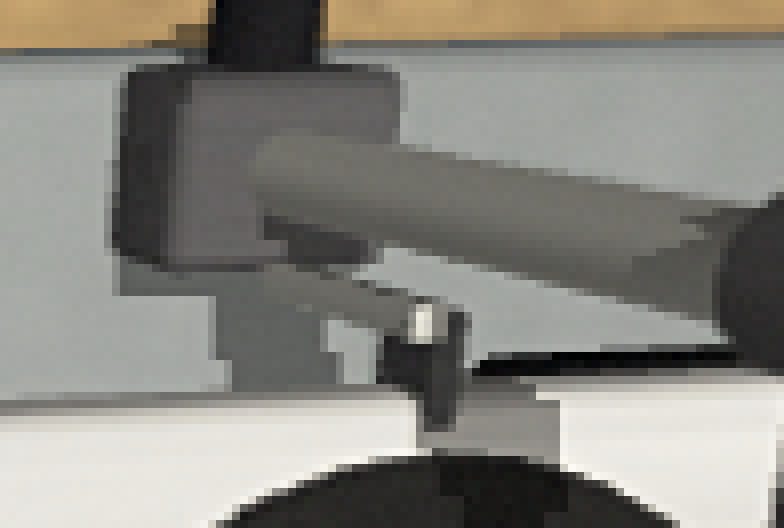

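View pics/z10.png

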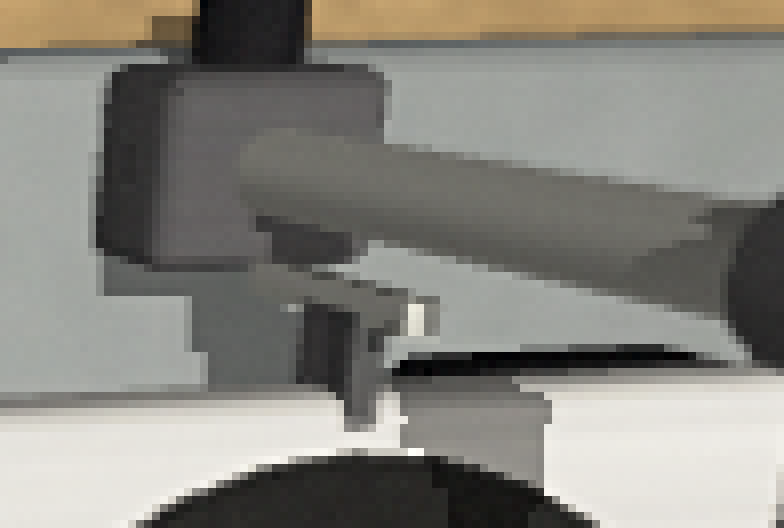

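```bash
python3 - <<'E'
from h import *
P=np.load('w10.npz')['P'];p=read_camera('wrist')
c=lambda u,v:(360+(u+.5)/8-.5,130+(v+.5)/8-.5)
o=lambda u,v,h:onz(p,c(u,v),h,P).round(4)
print('foot bottom-left front',o(98,250,.012))
for h in (.024,.026,.028,.03,.032): print(h,'foot TL front',o(155,265,h),'TR',o(388,250,h),'back TL',o(185,68,h),'rod left',o(240,170,h))
for h in (.036,.04,.042,.044): print('pointer top face outer',h,o(350,308,h),'inner',o(360,428,h))
for h in (.03,.035,.04,.045,.05): print('pin tip',h,o(420,318,h),'pin base',h-.02,o(255,272,h-.02))
P8=np.load('w8.npz')['P'];c8=lambda u,v:(330+(u+.5)/8-.5,130+(v+.5)/8-.5)
for h in (.036,.04,.044): print('home pointer',onz(p,c8(607,415),h,P8).round(4))
t=np.load('w10.npz')['T'];print('handle+95',(t[:3,3]-.019*t[:3,1]).round(4), t[:3,1])
print('posttop', onz(p,(330+733/4.4,110+267/4.4),.11,P))
E
```

```text
foot bottom-left front [0.5744 0.0688 0.012 ]
0.024 foot TL front [0.5739 0.0691 0.024 ] TR [0.5972 0.0698 0.024 ] back TL [0.5747 0.0867 0.024 ] rod left [0.5813 0.0775 0.024 ]
0.026 foot TL front [0.5728 0.0694 0.026 ] TR [0.5959 0.0701 0.026 ] back TL [0.5736 0.0868 0.026 ] rod left [0.5801 0.0778 0.026 ]
0.028 foot TL front [0.5717 0.0697 0.028 ] TR [0.5945 0.0705 0.028 ] back TL [0.5725 0.087  0.028 ] rod left [0.5789 0.078  0.028 ]
0.03 foot TL front [0.5706 0.07   0.03  ] TR [0.5932 0.0708 0.03  ] back TL [0.5714 0.0871 0.03  ] rod left [0.5777 0.0782 0.03  ]
0.032 foot TL front [0.5694 0.0704 0.032 ] TR [0.5918 0.0711 0.032 ] back TL [0.5703 0.0873 0.032 ] rod left [0.5765 0.0785 0.032 ]
pointer top face outer 0.036 [0.5862 0.0667 0.036 ] inner [0.5888 0.0558 0.036 ]
pointer top face outer 0.04 [0.5836 0.0674 0.04  ] inner [0.5861 0.0567 0.04  ]
pointer top face outer 0.042 [0.5823 0.0678 0.042 ] inner [0.5848 0.0572 0.042 ]
pointer top face outer 0.044 [0.581  0.0681 0.044 ] inner [0.5834 0.0577 0.044 ]
pin tip 0.03 [0.5974 0.0644 0.03  ] pin base 0.009999999999999998 [0.5925 0.0659 0.01  ]
pin tip 0.035 [0.5939 0.0654 0.035 ] pin base 0.015000000000000003 [0.5894 0.0667 0.015 ]
pin tip 0.04 [0.5904 0.0663 0.04  ] pin base 0.02 [0.5864 0.0675 0.02  ]
pin tip 0.045 [0.5869 0.0673 0.045 ] pin base 0.024999999999999998 [0.5834 0.0683 0.025 ]
pin tip 0.05 [0.5835 0.0682 0.05  ] pin base 0.030000000000000002 [0.5803 0.0691 0.03  ]
home pointer [0.6515 0.0573 0.036 ]
home pointer [0.6488 0.0582 0.04  ]
home pointer [0.6461 0.0592 0.044 ]
handle+95 [0.4881 0.0154 0.0821] [ 1.75713277e-01  4.11383323e-04 -9.84441301e-01]
posttop [0.58403754 0.07748163 0.11      ]
```

The thin vertical strip on the post is the mark face, and the wrist view puts the pointer about 1 mm past it. I'll ease back 0.8 mm while still holding, then check again.

```bash
python3 - <<'E'
from h import *
robot.line_to(tcp(.0626),speed=.01);robot.wait(.4)
print(readout.get_contact_force(),readout.get_eef_pos(),readout.get_finger_gap()*87)
T=toolpose();p=read_camera('wrist');P=T@p['T_tool_cam'];save(p,'w11.png')
a=cv2.cvtColor(p['frame'],4)[130:196,360:458];cv2.imwrite('pics/z11.png',cv2.resize(a,None,fx=8,fy=8,interpolation=0))
s=read_camera('scene');save(s,'s11.png');a=cv2.cvtColor(s['frame'],4)[160:260,190:320];cv2.imwrite('pics/s11b.png',cv2.resize(a,None,fx=6,fy=6,interpolation=2))
for i in (.583,.584,.585): print(i,((proj(p,[[i,.068,h] for h in (.024,.04,.044,.05)],P)+.5-[360,130])*8).round().tolist())
print(readout.get_clock())
E
```

```text
[ 7.54415611 -5.18951582 -6.62804537] [0.49235026 0.01539634 0.06343629] 11.960846009426762
0.583 [[236.0, 275.0], [335.0, 302.0], [362.0, 310.0], [405.0, 321.0]]
0.584 [[246.0, 275.0], [346.0, 302.0], [373.0, 309.0], [416.0, 321.0]]
0.585 [[256.0, 274.0], [356.0, 301.0], [384.0, 309.0], [427.0, 321.0]]
31.7583
```

View pics/z11.png

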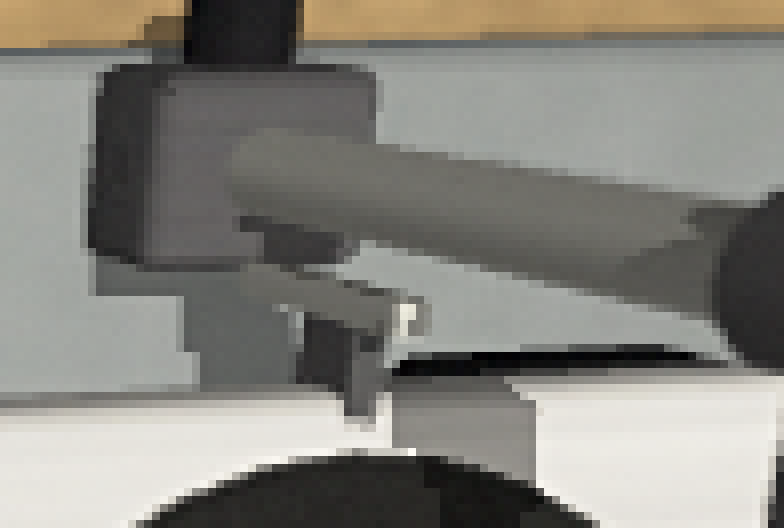

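View pics/s11b.png

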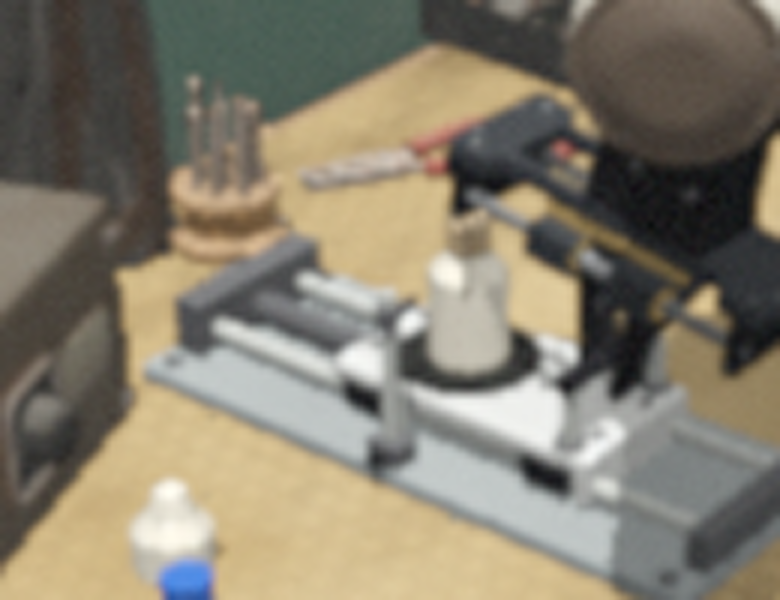

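The strip at the pointer's height (about 375 in the zoom) and the pointer (about 373) now agree to within a pixel. The bottle is upright and the grip is steady, so I'm handing in.

```bash
python3 - <<'E'
from h import *
print(np.abs(readout.get_qd()).max(),readout.get_clock());print(robot.close_job())
E
```

```text
0.0009411302082306687 31.7583
the job is handed in; nothing more can be done
None
```

I stood the white bottle upright on the pad while the slide was home, and let go of it. I then took the handle, drew the slide out about 62 mm, and handed in at 31.8 s still holding it with the 40 N grip setting.

**Checks that agreed**
- **Bottle:** the last scene picture shows it still upright on the pad. Before the pull, it stood within about 1–2 mm of the pad's centre.
- **Pointer and post:** in the last wrist picture the pointer is level with the mark strip on the post to within about 1 px, or roughly 1 mm.
- **Grip:** the arm was at rest and the handle was held, with the jaws at 12 mm on the 13 mm bar and about 7.5 N of spring pull.
- **Bystanders:** I did not go near the tin, the plug or the V-block. I saw the plug unmoved in the last picture, but did not measure the other two again.

**What disagreed**
- **Post position:** my estimates along the slide ranged from 0.583 to 0.585 m, depending on which feature I used. The final setting therefore has about ±1 mm of doubt.
- **Small overshoot:** the first stop was about 1 mm past the post, so I eased the slide back 0.8 mm while holding it.

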